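# Clay stamps from the carousel under the wire shelf into the slotted hanging rack

## Robot

A 6-joint arm with a two-finger parallel gripper is mounted at the origin on the work surface. World frame = base frame: x ahead of the robot, y to its left, z up, the work surface at z = 0. Lengths are in m, angles in rad, forces in N, time in s.
With the tool pointing down it reaches from about 0.35 to 0.775 m from the base axis. Payload 5.5 kg.
Tool frame: the origin (TCP) lies midway between the tips of the shut fingers; the grasp point (between the pads) lies 19 mm behind it; z points along the fingers, x is the direction in which the jaws open and shut, and the axes are right-handed (so a half turn about z gives the same grasp; the last joint's range is limited). The gripper opens to 85 mm and grips with 20 to 120 N. Pads are 22 mm wide; open, the fingers measure 114 mm over their backs; the gripper's body (76 mm by 85 mm) begins 54 mm behind the grasp point. The pads swing forward as they close: fully open they stand 13 mm farther back than shut.
Start: joints at [1.032, 0.313, 0.046, 1.304, 0, 1.431], TCP at [0.223, 0.53, 0.231] pointing down, gripper open.
Joint ranges: [-2.76, 2.76], [-0.86, 1.69], [-1.03, 1.26], [-2.2, 2.34], [-1.47, 1.5], [-3.14, 3.14]. Speed limits (rad/s): [2.57, 2.57, 3.14, 3.14, 3.14, 3.14].

## Interface

Orientations are given as [roll, pitch, yaw] about the fixed x, y, z axes, in that order (R = Rz(yaw) Ry(pitch) Rx(roll)).
In Python, from rig import robot gives the robot as it stands.
- The arm moves only by the shell command python3 -m pendant 'ROWS'. ROWS is JSON, a list that holds one entry, the list of rows, each a list of 7 numbers: the shift along the tool's x, y, z in mm, then the turn, a rotation vector about the tool's x, y, z in rad, then the gripper's target within -1 to 1 (shut at 1, half-way at 0, fully open at -1). A call has 1 to 20 rows; each row shifts and turns the commanded pose from where the row before left it, along the tool's axes as they then stand; what a row does not reach is not made up. A row lasts 1/10 s, in which the tool goes at most 50 mm and 8.59 degrees, less where a joint would pass 70% of its speed; a pose out of reach is approached as far as the arm can. A call with a gripper value outside its range is refused whole. The fingers move at their own pace and stop on an object; the grip force is fixed at half the most. Time passes only in rows, so rows that do not move let the fingers close. It gives the time, the measured TCP pose, the force and the opening at its end, in the units of the state.
- robot.get_obs(): the state, without advancing time (a new reading comes with each control period).
- robot.read_camera(name): name is "scene" or "top"; returns a dict with "pixels" (400x640x3 uint8, red, green, blue), "fx", "fy", "cx", "cy" (pixels), "k1" (the pictures are not rectified: a ray, as slopes to the right and down, at radius r is drawn at 1 + k1 r^2 times it, then the intrinsics apply), "R" (3x3) and "t" (3): a world point X has camera coordinates R X + t. Camera axes: x right, y down, z forward; pixel columns grow to the right and rows downward; lengths in m; the calibration is good to about 2 mm. A picture is of the moment at which its call begins. There is no depth.
- robot.job_done(): hands the job in, once; it reports no verdict.
The state is a dict: "time": time; "joint_positions": joint angles; "dq": joint speeds; "effort": joint torques, N m; "tool_pos": TCP position; "tool_rot": TCP orientation; "contact_force": force on the tool from outside, world axes, zero at the start; "ft_torque": the same for the moment, N m; "opening": finger opening in m.
Only numpy, scipy, OpenCV 4.12 (cv2) and the standard library are available. Lean on these libraries where they do the work, as an engineer would, in place of code of your own. Each camera call takes 0.05 s, during which the arm holds its last target. There are 200 camera calls.

## Task

Hang every clay stamp from the carousel in the steel slotted rack: turn the carousel (black handle on top) to bring each stamp out from under the wire shelf to the open front, lift it out, slide its neck in at the slot's mouth and on round the corner, so that it hangs upright by its handle in the side branch, wholly past the entry lane. Then leave the carousel at rest with the steel ring cutter, still in its pocket, at the open front. Don't disturb the pot, the bowl or the clay block.

Things in the scene. Friction and masses are not known exactly. Their poses are not given: they have to be found in the camera images.
- carousel_base: Fixed wooden board of the carousel, 320 x 320 x 16 mm; origin on the turning axis at table height, z up; its -x side is the open front. A fixed wire shelf on four thin posts (5 mm bars along y, about 33 mm apart, top 131 mm above the table) covers x = -50 to +153 mm and y = -158 to +158 mm: no stamp passes between its bars. The strip in front of it is open above.
- opening (a point): Point at the open front, 95 mm from the axis on the -x side of the carousel board, at the height of the pocket floor (30 mm above the table): the centre of the pocket that is forward.
- carousel (a joint): Angle (rad) that the grey deck, 290 mm wide, has turned since the start; counter-clockwise from above is positive; stops at +-12.6; friction 0.06 N m, stays where it is left. Its four square pockets (64 mm inside, walls 30 mm high) are centred 95 mm from the axis, at 0, 90, 180 and 270 degrees from the deck's x axis, which is the x axis of carousel_handle.
- carousel_handle (a point): Middle of the black bar handle on top of the carousel's spindle, above the wire shelf: bar 60 mm long along the deck's x axis (this point's x), 16 mm wide, 40 mm high, its top 190 mm above the table, with free space of 19 mm between it and the shelf.
- stamp1_center (a point): Clay stamp, 80 mm tall, 0.12 kg: terracotta disc foot 44 mm wide, 20 mm high; wooden neck 12 mm wide, 26 mm long; round wooden handle 30 mm wide, 34 mm long on top. Point: its centre, half-way up (handle shoulder 6 mm above it, handle top 40 mm above, foot top 20 mm below); z up the stamp. Stands in a carousel pocket at the start. Two or three of the three stamps are present.
- stamp2_center (a point): Clay stamp, 80 mm tall, 0.12 kg: terracotta disc foot 44 mm wide, 20 mm high; wooden neck 12 mm wide, 26 mm long; round wooden handle 30 mm wide, 34 mm long on top. Point: its centre, half-way up (handle shoulder 6 mm above it, handle top 40 mm above, foot top 20 mm below); z up the stamp. Stands in a carousel pocket at the start. Two or three of the three stamps are present.
- stamp3_center (a point): Clay stamp, 80 mm tall, 0.12 kg: terracotta disc foot 44 mm wide, 20 mm high; wooden neck 12 mm wide, 26 mm long; round wooden handle 30 mm wide, 34 mm long on top. Point: its centre, half-way up (handle shoulder 6 mm above it, handle top 40 mm above, foot top 20 mm below); z up the stamp. Stands in a carousel pocket at the start. Two or three of the three stamps are present.
- cutter_center (a point): Steel ring cutter, an open ring 48 mm across and 32 mm high, lying flat in one of the pockets; this point is its centre, 16 mm up.
- rack: Fixed rack: level steel plate 8 mm thick, top 100 mm above the table, x -70 to 70 and y -120 to 140 mm; origin on the table, z up. An L-shaped slot 20 mm wide goes right through: entry lane along +x at y = 85 mm, then side branch along -y at x = 10 mm to its end at y = -92 mm. Legs 10 mm thick at (-60,-110), (60,-110), (60,131), (-60,131), (-60,30).
- rack_mouth (a point): Middle of the slot's mouth in the front (-x) edge of the rack's plate, on its top face, rack axes. The slot takes a stamp's neck; handle and foot do not pass through it, so the handle goes above and the foot below the plate. A hanging stamp rests on its handle shoulder, its centre 94 mm above the table.
- rack_corner (a point): Where the middle lines of the entry lane and the side branch meet, on the plate's top face. A stamp is wholly past the entry lane when its centre is 40 mm or more from this point along the branch.
- rack_end (a point): Where the middle of a neck stands when it touches the closed end of the side branch, on the plate's top face. Three stamps fit side by side between here and the lane, 45 mm or more apart.
- pot: Bystander: white round pot 132 mm across, 105 mm high; origin under its foot. Leave it alone.
- bowl: Bystander: orange bowl 110 mm across, 50 mm high; origin under its foot. Leave it alone.
- clay_block: Bystander: block of clay 100 x 60 x 30 mm; origin under it. Leave it alone.
Things that resemble listed ones, but are neither listed nor needed, are in the scene too. Leave any yellow look-alike of the part that bears stamp1_center alone. Leave any white look-alike of the part that bears stamp2_center alone.

How it is judged:
By the outcome, as a careful person would: the job done as asked, in the order asked, and still so for the second after the job is handed in, with the robot touching nothing.
Of stamp1, stamp2, stamp3 only 2 to 3 are there at a start; the rules pass over those that are not, and their reading is None.
At some moment in a run one of stamp1, stamp2, stamp3 may be knocked a few centimetres aside while the robot is not near it.
It also fails if it takes over 210 s, if anything falls off the work surface, if the arm or the gripper's body presses on something with over 40 N, if the wrist force passes 120 N, or if a joint passes its speed limit or range.

## Working session

There is one attempt and no reset: what is moved stays moved. The work goes in short steps, Python scripts to look and compute and a shell command to move; the robot and the scene stay as the last step left them, time stands still between calls to the robot, and variables do not carry over. Pictures are saved under pics/ and viewed, about 12 in all and at most 16, crops included, and the job is handed in when it is done.

```bash
mkdir -p pics; ls; cat > h.py <<'E'
import numpy as np, cv2
from rig import robot
def snap(cam,name=None):
    c=robot.read_camera(cam)
    if name: cv2.imwrite('pics/'+name,cv2.cvtColor(c['pixels'],cv2.COLOR_RGB2BGR))
    return c
def ray(c,u,v):
    K=np.array([[c['fx'],0,c['cx']],[0,c['fy'],c['cy']],[0,0,1.]])
    p=cv2.undistortPoints(np.array([[[u,v]]],float),K,np.array([c['k1'],0,0,0.]))[0,0]
    R=np.array(c['R']);t=np.array(c['t'])
    return -R.T@t, R.T@np.array([p[0],p[1],1])
def onz(c,u,v,z):
    o,d=ray(c,u,v); return (o+d*(z-o[2])/d[2])
def proj(c,X):
    q=np.array(c['R'])@np.array(X,float)+np.array(c['t']);x,y=q[0]/q[2],q[1]/q[2]
    s=1+c['k1']*(x*x+y*y);return c['fx']*x*s+c['cx'],c['fy']*y*s+c['cy']
E
python3 - <<'E'
from h import *
for n in('scene','top'):
    c=snap(n,n+'0.png');print(n,{k:np.round(c[k],3).tolist() for k in c if k!='pixels'})
print(robot.get_obs())
E
```

```text
pics
scene {'fx': 364.198, 'fy': 364.198, 'cx': 314.597, 'cy': 198.71, 'k1': -0.027, 'R': [[-0.636, 0.772, -0.004], [0.622, 0.51, -0.593], [-0.456, -0.38, -0.805]], 't': [0.338, -0.285, 1.42]}
top {'fx': 364.001, 'fy': 364.001, 'cx': 321.54, 'cy': 199.319, 'k1': 0.023, 'R': [[-0.004, -1.0, -0.015], [-0.995, 0.006, -0.1], [0.1, 0.015, -0.995]], 't': [0.005, 0.556, 1.136]}
{'time': 0.1, 'joint_positions': array([ 1.03236357e+00,  3.13935324e-01,  4.51007308e-02,  1.30356756e+00,
       -2.11551670e-05,  1.43119484e+00]), 'dq': array([ 0.00072421, -0.00181383,  0.00476122,  0.00052679, -0.00067607,
       -0.0005843 ]), 'effort': array([ 2.95284954e-03, -4.81725776e+01,  2.99242812e+01,  1.27158011e-02,
       -1.57478144e-04,  2.11265740e-05]), 'tool_pos': array([0.22308528, 0.52948529, 0.23049564]), 'tool_rot': array([-3.14139015e+00,  1.59314885e-03,  1.17196523e+00]), 'contact_force': array([-0.26457135,  0.20933612, -0.27224664]), 'ft_torque': array([0.04710585, 0.0088571 , 0.01060791]), 'opening': 0.08522231729613593}
```

View pics/scene0.png

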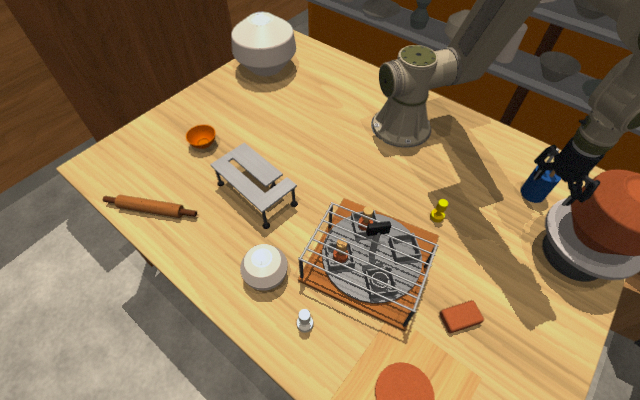

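View pics/top0.png

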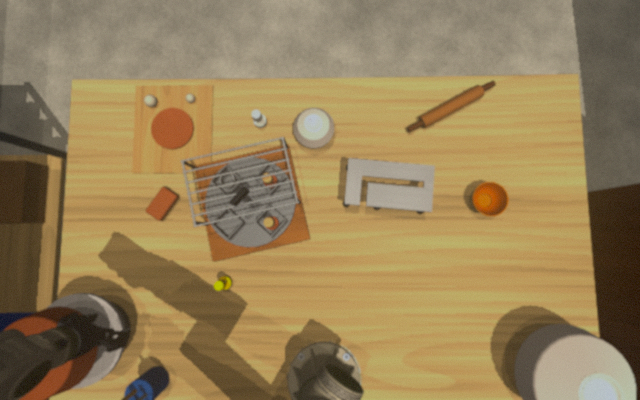

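The scene view shows the carousel around (370,255), the rack around (255,180), the pot (265,268), the bowl (201,137) and the clay block (462,317). Yellow and white decoys stand outside the deck. I'll enlarge the carousel and rack.

```bash
python3 - <<'E'
import cv2,numpy as np
a=cv2.imread('pics/top0.png');s=cv2.imread('pics/scene0.png')
r=lambda i,f:cv2.resize(i,None,fx=f,fy=f,interpolation=cv2.INTER_CUBIC)
t=np.vstack([r(a[130:270,175:445],2.9)]);cv2.imwrite('pics/c1.png',t[:, :800])
cv2.imwrite('pics/c2.png',r(s[135:330,205:445],3.0))
E
```

```text
(no output)
```

View pics/c1.png

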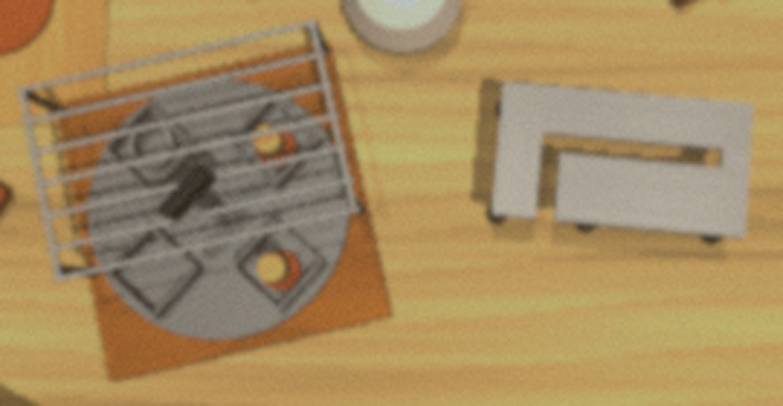

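View pics/c2.png

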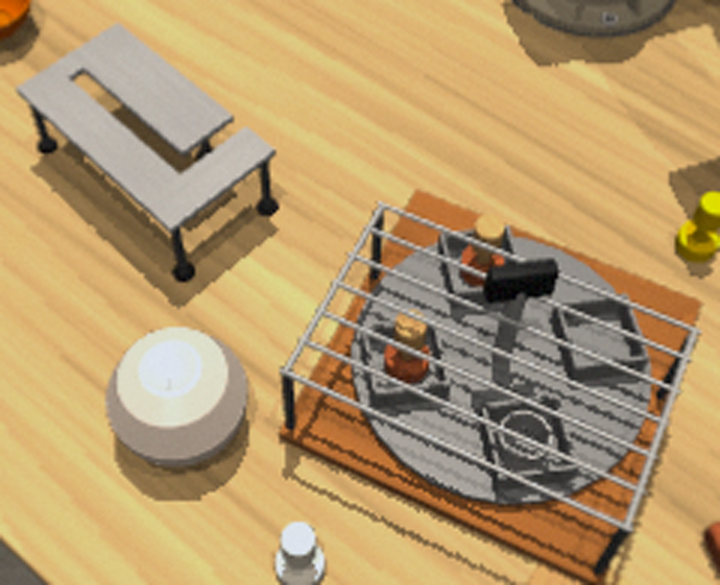

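```bash
cat > m.py <<'E'
from h import *
def rect(c,m,z):
    v,u=np.nonzero(m)
    P=np.array([onz(c,a,b,z)[:2] for a,b in zip(u,v)])
    (x,y),(w,h),a=cv2.minAreaRect((P*1000).astype(np.float32)); return np.round([x,y,w,h,a],1)
def biggest(m):
    n,l,s,_=cv2.connectedComponentsWithStats(m.astype(np.uint8));k=1+np.argmax(s[1:,4]);return l==k
def box(m,x0,x1,y0,y1):
    o=np.zeros_like(m);o[y0:y1,x0:x1]=m[y0:y1,x0:x1];return o
E
python3 - <<'E'
from m import *
for n,rb,cb in(('top',(335,445,145,220),(175,320,130,270)),('scene',(205,300,135,210),(280,445,190,330))):
    c=snap(n);p=c['pixels'].astype(int);hsv=cv2.cvtColor(c['pixels'],cv2.COLOR_RGB2HSV).astype(int)
    g=(hsv[...,1]<50)&(hsv[...,2]>110)
    print(n,'rack',rect(c,biggest(box(g,*rb)),.1))
    o=(hsv[...,0]<14)&(hsv[...,1]>130)&(p[...,0]>80)
    o=box(o,*cb); print('board',o.sum(),rect(c,biggest(o),.016), rect(c,o,.016))
    k=(hsv[...,2]<45); k=biggest(box(k,*((220,255,170,215) if n=='top' else (365,395,215,245))))
    v,u=np.nonzero(k);print('handle',k.sum(),u.min(),u.max(),v.min(),v.max(),rect(c,k,.19),rect(c,k,.17))
    y=(hsv[...,0]>12)&(hsv[...,0]<24)&(hsv[...,1]>80)&(p[...,0]>150)
    for b in (((255,285,170,190),(255,285,212,232)) if n=='top' else ((358,378,205,222),(330,352,236,252))):
        m=biggest(box(y,*b));v,u=np.nonzero(m);print('stamp',m.sum(),u.mean(),v.mean(),onz(c,u.mean(),v.mean(),.11))
E
```

```text
top rack [ 591.4 -201.1  258.7  139.3   84.3]
board 832 [760.3 455.6  60.5  56.    1.9] [605.1 283.  441.1 398.5  11.3]
handle 1 246 246 192 192 [561. 208.   0.   0.   0.] [563.5 212.5   0.    0.    0. ]
stamp 42 266.6190476190476 178.5 [0.61112744 0.16476173 0.11      ]
stamp 78 267.62820512820514 222.24358974358975 [0.48033653 0.160367   0.11      ]
scene rack [ 595.5 -202.3  260.1  140.1   84.5]
board 2189 [683.6 261.3  59.8 314.5  12.6] [546.9 273.4 321.8 399.   12.7]
handle 213 366 390 222 235 [565.5 236.9  38.5  63.2  39.3] [553.4 232.1  39.5  64.9  39.3]
stamp 159 367.7169811320755 208.61635220125785 [0.47977713 0.15740572 0.11      ]
stamp 51 340.96078431372547 243.0 [0.61952389 0.16597557 0.11      ]
```

```bash
python3 - <<'E'
from m import *
t=snap('top');s=snap('scene')
for u,v in((108,380),(392,316)): print('top',onz(t,u/2.9+175,v/2.9+130,.016))
P=[onz(s,u/3+205,v/3+135,.016) for u,v in((415,190),(703,300),(280,437),(602,585))]
print(np.array(P).round(4))
print('h top',onz(t,239.5,194.5,.19),onz(t,170/2.9+175,215/2.9+130,.18),onz(t,205/2.9+175,160/2.9+130,.18))
# handle top surface in scene crop: ends
for u,v in((486,270),(550,262)): print(onz(s,u/3+205,v/3+135,.19))
# deck circle via gray mask in top
hsv=cv2.cvtColor(t['pixels'],cv2.COLOR_RGB2HSV).astype(int)
p=t['pixels'];
for q in((255,200),(250,235),(212,253),(300,235),(236,193),(240,190)): print(q,p[q[1],q[0]],hsv[q[1],q[0]])
E
```

```text
top [0.36160567 0.35076972 0.016     ]
top [0.42982143 0.03891273 0.016     ]
[[0.4357 0.0433 0.016 ]
 [0.3612 0.3537 0.016 ]
 [0.7464 0.1183 0.016 ]
 [0.6732 0.4234 0.016 ]]
h top [0.55420775 0.22583392 0.19      ] [0.52848266 0.24413341 0.18      ] [0.58149069 0.21140478 0.18      ]
[0.5746657  0.20956411 0.19      ]
[0.53341337 0.24721107 0.19      ]
(255, 200) [132 124 115] [ 16  33 132]
(250, 235) [129 127 115] [ 26  28 129]
(212, 253) [164 104  51] [ 14 176 164]
(300, 235) [168 105  47] [ 14 184 168]
(236, 193) [88 84 71] [23 49 88]
(240, 190) [60 51 44] [13 68 60]
```

```bash
cat > go.py <<'E'
import sys,numpy as np
from rig import robot
# usage: go.py x y z yawdeg : prints shift in tool axes (mm) and tool-z turn (rad)
o=robot.get_obs();p=o['tool_pos'];r=o['tool_rot'];w=r[2]
x,y,z,yd=map(float,sys.argv[1:5]);d=np.array([x,y,z])-p
from scipy.spatial.transform import Rotation as R
s=R.from_euler('xyz',r).as_matrix().T@d*1000
t=(w-np.radians(yd)+np.pi)%(2*np.pi)-np.pi
print('t',round(o['time'],1),'pos',p.round(4),'rot',r.round(3),'open',round(o['opening'],4),'F',o['contact_force'].round(1),'shift',s.round(1),'turn',round(t,3))
E
python3 go.py .554 .229 .24 45
```

```text
t 0.3 pos [0.2232 0.5298 0.231 ] rot [-3.142  0.     1.172] open 0.0855 F [ 0.2 -0.1 -0.2] shift [-148.7  421.6   -8.9] turn 0.387
```

```bash
python3 -m pendant '[[[0,0,-10,0,0,0,-1],[-10,28,0,0,0,0,-1],[-10,28,0,0,0,0,-1],[-10,28,0,0,0,0,-1],[-10,28,0,0,0,0,-1],[-10,28,0,0,0,0,-1],[-10,28,0,0,0,0,-1],[-10,28,0,0,0,0,-1],[-10,28,0,0,0,0,-1],[-10,28,0,0,0,0,-1],[-10,28,0,0,0,0,-1],[-10,28,0,0,0,0,-1],[-10,28,0,0,0,0,-1],[-10,28,0,0,0,0,-1],[-10,28,0,0,0,0,-1],[-0,2,0,0,0,0.1,-1],[0,0,0,0,0,0.1,-1],[0,0,0,0,0,0.1,-1],[0,0,0,0,0,0.09,-1],[0,0,0,0,0,0,-1]]]'; python3 go.py .554 .229 .16 45; python3 - <<'E'
from m import *
s=snap('scene');print([proj(s,(.554,.229,.19))])
cv2.imwrite('pics/a.png',cv2.resize(cv2.cvtColor(s['pixels'],cv2.COLOR_RGB2BGR)[140:300,280:450],None,fx=3.5,fy=3.5))
E
```

```text
time: 2.3
tool_pos: [0.5323, 0.2479, 0.2421]
tool_rot: [3.141, -0.001, 0.782]
contact_force: [0.5, -0.1, 0.2]
opening: 0.0855
t 2.3 pos [0.5323 0.2479 0.2421] rot [ 3.141e+00 -1.000e-03  7.820e-01] open 0.0855 F [ 0.5 -0.1  0.2] shift [ 2.1 28.7 82.1] turn -0.004
[(np.float64(377.9061771463173), np.float64(223.78218828736883))]
```

View pics/a.png

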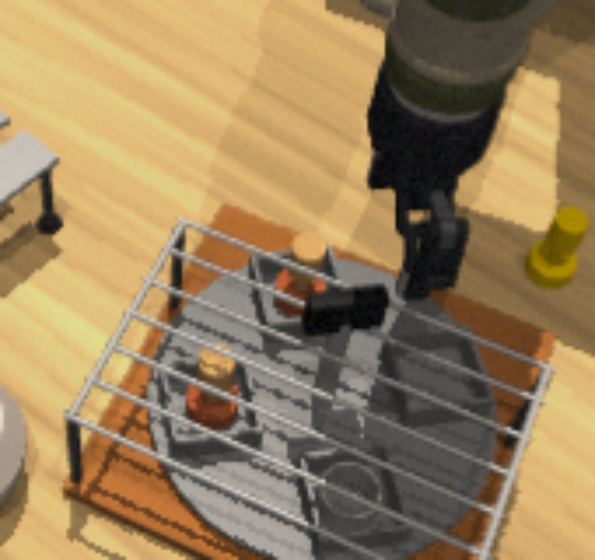

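The view shows the bar centred at about (378,225). That matches the projected (378,224), so I'll go down and grip it.

```bash
python3 -m pendant '[[[2,29,0,0,0,0,-1],[0,0,0,0,0,0,-1],[0,0,20,0,0,0,-1],[0,0,20,0,0,0,-1],[0,0,20,0,0,0,-1],[0,0,22,0,0,0,-1],[0,0,0,0,0,0,-1],[0,0,0,0,0,0,1],[0,0,0,0,0,0,1],[0,0,0,0,0,0,1],[0,0,0,0,0,0,1],[0,0,0,0,0,0,1],[0,0,0,0,0,0,1],[0,0,0,0,0,0,1],[0,0,0,0,0,0,1],[0,0,0,0,0,0,1]]]'; python3 go.py .554 .229 .16 12.8
```

```text
time: 3.95
tool_pos: [0.5552, 0.2293, 0.1604]
tool_rot: [3.14, -0.003, 0.782]
contact_force: [4.2, 3.4, 5.2]
opening: 0.0152
t 4.0 pos [0.5552 0.2293 0.1604] rot [ 3.14e+00 -3.00e-03  7.82e-01] open 0.0152 F [4.2 3.4 5.2] shift [-1.1 -0.6  0.4] turn 0.559
```

```bash
python3 -m pendant '[[[1,0,0,0,0,0,1],[0,0,0,0,0,0.05,1],[0,0,0,0,0,0.09,1],[0,0,0,0,0,0.09,1],[0,0,0,0,0,0.09,1],[0,0,0,0,0,0.09,1],[0,0,0,0,0,0.09,1],[0,0,0,0,0,0.05,1],[0,0,0,0,0,0.01,1],[0,0,0,0,0,0,1],[0,0,0,0,0,0,1]]]'; python3 go.py .554 .229 .16 12.8
python3 - <<'E'
from m import *
s=snap('scene');t=snap('top')
a=cv2.resize(cv2.cvtColor(s['pixels'],cv2.COLOR_RGB2BGR)[180:320,290:450],None,fx=2.5,fy=2.5)
b=cv2.resize(cv2.cvtColor(t['pixels'],cv2.COLOR_RGB2BGR)[130:270,170:330],None,fx=2.5,fy=2.5)
cv2.imwrite('pics/b.png',np.hstack([a,b]))
print(proj(s,(.4614,.210,.11)),proj(t,(.4614,.210,.11)))
E
```

```text
time: 5.05
tool_pos: [0.5528, 0.228, 0.1604]
tool_rot: [3.14, 0.003, 0.221]
contact_force: [-6.3, -3.2, 12.1]
opening: 0.0153
t 5.0 pos [0.5528 0.228  0.1604] rot [3.14e+00 3.00e-03 2.21e-01] open 0.0153 F [-6.3 -3.2 12.1] shift [ 1.4 -0.8  0.4] turn -0.002
(np.float64(386.5328238061755), np.float64(214.10170044041504)) (np.float64(250.76952303876274), np.float64(228.75681937287283))
```

View pics/b.png

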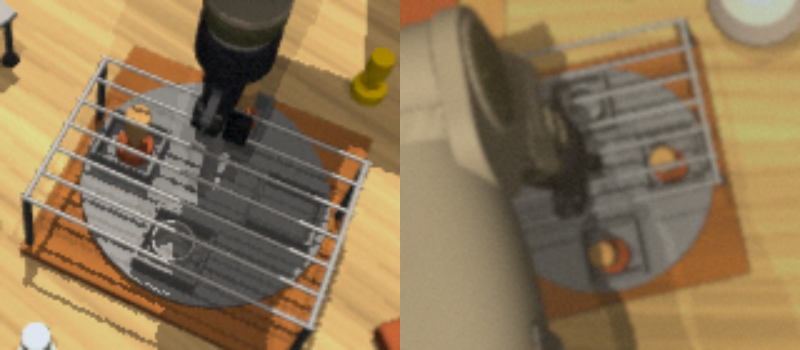

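The second stamp is now at the side, at (275,195) in the top view. The first is at the open front, around (253,232). I'll release, rise and step aside while turning to the pick yaw.

```bash
python3 -m pendant '[[[0,0,0,0,0,0,-1],[0,0,0,0,0,0,-1],[0,0,0,0,0,0,-1],[0,0,0,0,0,0,-1],[0,0,0,0,0,0,-1],[0,0,-15,0,0,0,-1],[0,0,-25,0,0,0,-1],[0,0,-30,0,0,0,-1],[0,0,-30,0,0,0,-1],[-25,35,0,0,0,0,-1],[-25,35,0,0,0,0,-1],[-25,35,0,0,0,0,-1],[-25,35,0,0,0,0,-1],[-25,35,0,0,0,0,-1],[0,0,0,0,0,0,-1]]]'; python3 -m pendant '[[[0,0,0,0,0,-0.1,-1],[0,0,0,0,0,-0.14,-1],[0,0,0,0,0,-0.14,-1],[0,0,0,0,0,-0.14,-1],[0,0,0,0,0,-0.14,-1],[0,0,0,0,0,-0.14,-1],[0,0,0,0,0,-0.14,-1],[0,0,0,0,0,-0.14,-1],[0,0,0,0,0,-0.14,-1],[0,0,0,0,0,-0.14,-1],[0,0,0,0,0,-0.14,-1],[0,0,0,0,0,-0.07,-1],[0,0,0,0,0,0,-1]]]'
cat > st.py <<'E'
from m import *
def stamps(z=.11):
    out=[]
    for n,b in(('top',(190,450,130,270)),('scene',(210,445,135,330))):
        c=snap(n);p=c['pixels'];h=cv2.cvtColor(p,cv2.COLOR_RGB2HSV).astype(int)
        y=(h[...,0]>10)&(h[...,0]<24)&(h[...,1]>80)&(p[...,0]>150)
        # restrict to deck annulus / front
        for nm,X in (('A',(.4614,.210,z)),):
            u0,v0=proj(c,X)
            m=box(y,int(u0-9),int(u0+11),int(v0-9),int(v0+10));
            if m.sum()<10: print(n,'none',m.sum());continue
            m=biggest(m);v,u=np.nonzero(m);print(n,m.sum(),(u.min(),u.max(),v.min(),v.max()),onz(c,u.mean(),v.mean(),z).round(4))
            e=(h[...,0]<11)&(h[...,1]>150)
    return
if __name__=='__main__': stamps()
E
python3 st.py; python3 go.py .46 .2 .15 102.8
python3 - <<'E'
from m import *
s=snap('scene');t=snap('top')
f=lambda c,X:cv2.resize(cv2.cvtColor(c['pixels'],cv2.COLOR_RGB2BGR)[int(X[1])-25:int(X[1])+25,int(X[0])-25:int(X[0])+25],None,fx=8,fy=8,interpolation=cv2.INTER_NEAREST)
X=(.4614,.21,.1);print(proj(s,X),proj(t,X));cv2.imwrite('pics/d.png',np.hstack([f(s,proj(s,X)),f(t,proj(t,X))]))
E
```

```text
time: 6.65
tool_pos: [0.4694, 0.0278, 0.2595]
tool_rot: [3.141, 0.001, 0.217]
contact_force: [-0.9, 1.1, -0.1]
opening: 0.0854
time: 7.95
tool_pos: [0.4714, 0.0318, 0.2592]
tool_rot: [3.141, -0.0, 1.793]
contact_force: [1.3, 0.9, 1.0]
opening: 0.0856
top none 1
scene 4 (np.int64(377), np.int64(378), np.int64(205), np.int64(207)) [0.4538 0.1731 0.11  ]
t 8.1 pos [0.4714 0.0316 0.2592] rot [ 3.142 -0.     1.791] open 0.0854 F [ 0.5  0.6 -0.4] shift [166.8  25.6 109.3] turn -0.004
(np.float64(385.9940134387292), np.float64(216.03974429323722)) (np.float64(251.47049856203904), np.float64(228.82116872183153))
```

View pics/d.png

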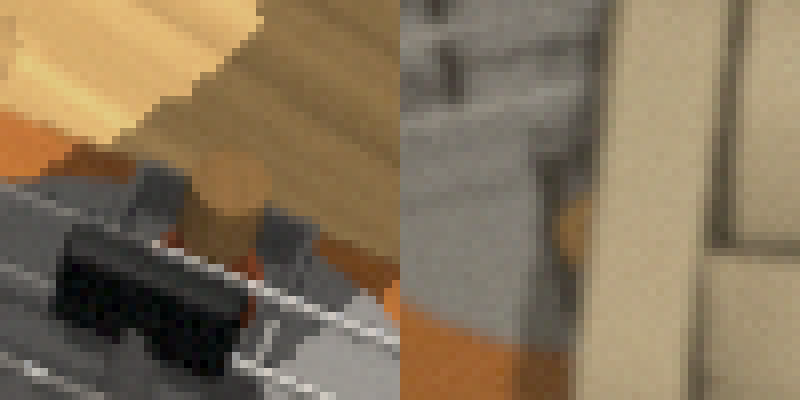

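In the scene view the handle's top disc is at about (388.7,213.4), in shadow, and the arm covers half of it in the top view.

```bash
python3 - <<'E'
from m import *
s=robot.read_camera('scene');t=robot.read_camera('top')
print(onz(s,388.7,213.4,.11),onz(t,253.2,232,.11),onz(t,250.5,231.5,.11))
E
python3 go.py .455 .2055 .15 102.8
```

```text
[0.45540528 0.21348949 0.11      ] [0.45182575 0.20266884 0.11      ] [0.45333685 0.21066861 0.11      ]
t 8.2 pos [0.4712 0.0313 0.2593] rot [ 3.142 -0.     1.791] open 0.0855 F [ 0.7  0.1 -0.1] shift [173.5  22.3 109.3] turn -0.003
```

```bash
python3 -m pendant '[[[15,3,0,0,0,0,-1],[30,4,0,0,0,0,-1],[30,4,0,0,0,0,-1],[30,4,0,0,0,0,-1],[30,4,0,0,0,0,-1],[25,3,0,0,0,0,-1],[18,1,0,0,0,0,-1],[0,0,0,0,0,0,-1],[0,0,0,0,0,0,-1],[0,0,30,0,0,0,-1],[0,0,30,0,0,0,-1],[0,0,30,0,0,0,-1],[0,0,10,0,0,0,-1],[0,0,0,0,0,0,-1]]]'
python3 go.py .4545 .2105 .082 102.8
python3 - <<'E'
from m import *
s=snap('scene')
cv2.imwrite('pics/e.png',cv2.resize(cv2.cvtColor(s['pixels'],cv2.COLOR_RGB2BGR)[170:250,340:440],None,fx=6,fy=6,interpolation=cv2.INTER_NEAREST))
E
```

```text
time: 9.65
tool_pos: [0.4537, 0.2088, 0.1581]
tool_rot: [-3.138, 0.0, 1.791]
contact_force: [-0.5, -1.1, 0.3]
opening: 0.0853
t 9.7 pos [0.4537 0.2088 0.1581] rot [-3.138  0.     1.791] open 0.0853 F [-0.5 -1.1  0.3] shift [ 1.5  1.4 76.1] turn -0.004
```

View pics/e.png

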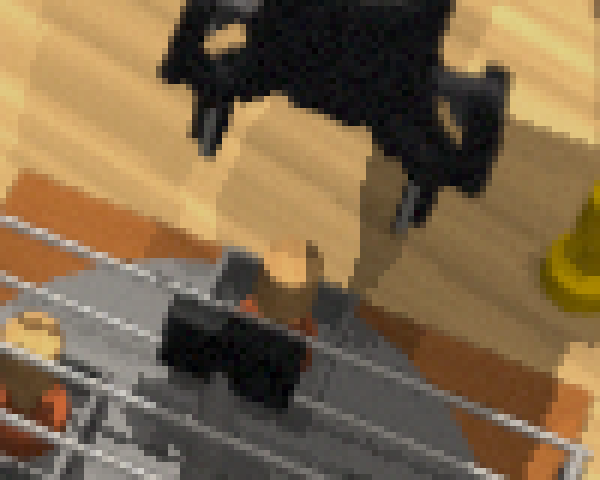

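The handle top is centred at about (388,213.7), between the fingers. I'll go down and grip.

```bash
python3 -m pendant '[[[1,1,20,0,0,0,-1],[0,0,25,0,0,0,-1],[0,0,25,0,0,0,-1],[0,0,6,0,0,0,-1],[0,0,0,0,0,0,0],[0,0,0,0,0,0,1],[0,0,0,0,0,0,1],[0,0,0,0,0,0,1],[0,0,0,0,0,0,1],[0,0,0,0,0,0,1],[0,0,0,0,0,0,1],[0,0,0,0,0,0,1],[0,0,0,0,0,0,1]]]'
python3 go.py .4545 .2105 .082 102.8
```

```text
time: 11.0
tool_pos: [0.4565, 0.2114, 0.0847]
tool_rot: [3.139, -0.0, 1.792]
contact_force: [-0.3, 0.3, 6.0]
opening: 0.0279
t 11.0 pos [0.4565 0.2114 0.0847] rot [ 3.139 -0.     1.792] open 0.0279 F [-0.3  0.3  6. ] shift [-0.5 -2.1  2.7] turn -0.002
```

```bash
python3 -m pendant '[[[0,0,-10,0,0,0,1],[0,0,-20,0,0,0,1],[0,0,-25,0,0,0,1],[0,0,-25,0,0,0,1],[0,0,-25,0,0,0,1],[0,0,0,0,0,0,1]]]'
python3 go.py .4814 -.1152 .19 174.4
```

```text
time: 11.6
tool_pos: [0.4573, 0.2117, 0.1921]
tool_rot: [3.135, -0.0, 1.792]
contact_force: [1.3, 0.0, -1.6]
opening: 0.0286
t 11.6 pos [0.4573 0.2117 0.1921] rot [ 3.135 -0.     1.792] open 0.0286 F [ 1.3  0.  -1.6] shift [-324.2  -48.2    1.7] turn -1.252
```

```bash
python3 -m pendant '[[[-14,-2,0,0,0,0,1],[-25,-4,0,0,0,0,1],[-30,-5,0,0,0,0,1],[-30,-4,0,0,0,0,1],[-30,-5,0,0,0,0,1],[-30,-4,0,0,0,0,1],[-30,-5,0,0,0,0,1],[-30,-4,0,0,0,0,1],[-30,-5,0,0,0,0,1],[-30,-4,0,0,0,0,1],[-25,-4,0,0,0,0,1],[-20,-2,0,0,0,0,1],[0,0,0,0,0,0,1]]]'
python3 -m pendant '[[[0,0,0,0,0,-0.06,1],[0,0,0,0,0,-0.12,1],[0,0,0,0,0,-0.12,1],[0,0,0,0,0,-0.12,1],[0,0,0,0,0,-0.12,1],[0,0,0,0,0,-0.12,1],[0,0,0,0,0,-0.12,1],[0,0,0,0,0,-0.12,1],[0,0,0,0,0,-0.12,1],[0,0,0,0,0,-0.12,1],[0,0,0,0,0,-0.11,1],[0,0,0,0,0,0,1],[0,0,0,0,0,0,1]]]'
python3 go.py .4814 -.1152 .1167 174.4
python3 - <<'E'
from m import *
s=snap('scene');p=s['pixels'];h=cv2.cvtColor(p,cv2.COLOR_RGB2HSV).astype(int)
T=robot.get_obs()['tool_pos'];u,v=map(int,proj(s,T-[0,0,.05]));print(u,v)
cv2.imwrite('pics/f.png',cv2.resize(cv2.cvtColor(p,cv2.COLOR_RGB2BGR)[v-50:v+50,u-70:u+70],None,fx=5,fy=5,interpolation=cv2.INTER_NEAREST))
E
```

```text
time: 12.9
tool_pos: [0.4787, -0.118, 0.1868]
tool_rot: [-3.139, -0.001, 1.788]
contact_force: [0.1, 0.1, -1.1]
opening: 0.028
time: 14.2
tool_pos: [0.4788, -0.115, 0.1876]
tool_rot: [3.141, -0.002, 3.04]
contact_force: [0.3, -0.2, -1.5]
opening: 0.0283
t 14.2 pos [ 0.4788 -0.115   0.1876] rot [ 3.141e+00 -2.000e-03  3.040e+00] open 0.0283 F [ 0.3 -0.2 -1.5] shift [-2.7  0.  70.9] turn -0.004
296 157
```

View pics/f.png

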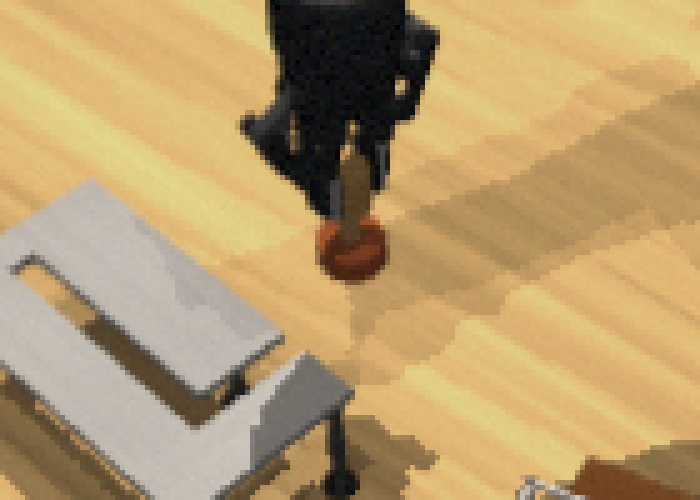

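The stamp hangs upright, with its foot at about crop (352,249). I'll work out its offset from the TCP.

```bash
cat > foot.py <<'E'
from m import *
def foot(dz=.0087):
    T=robot.get_obs()['tool_pos'];zf=T[2]-dz-.036
    for n in('scene','top'):
        c=snap(n);p=c['pixels'];h=cv2.cvtColor(p,cv2.COLOR_RGB2HSV).astype(int)
        m=(h[...,0]<11)&(h[...,1]>150)&(p[...,0]>60)
        u,v=map(int,proj(c,[T[0],T[1],zf]));m=box(m,u-15,u+16,v-15,v+16)
        if m.sum()<15: print(n,'few');continue
        m=biggest(m);b=cv2.boundingRect(m.astype(np.uint8));cu,cv=b[0]+(b[2]-1)/2,b[1]+(b[3]-1)/2
        # expected bbox of ideal foot at TCP
        a=np.linspace(0,6.28,60);Q=np.array([proj(c,[T[0]+.022*np.cos(t),T[1]+.022*np.sin(t),zf+q]) for t in a for q in(-.01,.01)])
        e=(Q.min(0)+Q.max(0))/2
        o=onz(c,e[0],e[1],zf);g=onz(c,cu,cv,zf);print(n,m.sum(),b,(Q.max(0)-Q.min(0)).round(1),'offset from TCP mm',((g-o)*1000).round(1))
foot()
E
python3 foot.py
```

```text
scene 101 (290, 150, 13, 13) [14.4 14.8] offset from TCP mm [-1.4 -3.1  0. ]
top few
```

```bash
python3 -m pendant '[[[0,2.5,20,0,0,0,1],[0,0,25,0,0,0,1],[0,0,20,0,0,0,1],[0,0,6,0,0,0,1],[0,0,0,0,0,0,1],[-20,0,0,0,0,0,1],[-20,0,0,0,0,0,1],[-15,0,0,0,0,0,1],[-15,0,0,0,0,0,1],[-10,0,0,0,0,0,1],[0,0,0,0,0,0,1]]]'
python3 go.py .6108 -.1254 .1167 174.4; python3 foot.py
```

```text
time: 15.45
tool_pos: [0.5612, -0.1214, 0.1182]
tool_rot: [-3.141, 0.002, 3.042]
contact_force: [0.4, -0.6, -0.2]
opening: 0.0283
t 15.4 pos [ 0.5612 -0.1214  0.1182] rot [-3.141e+00  2.000e-03  3.042e+00] open 0.0283 F [ 0.4 -0.6 -0.2] shift [-49.8   1.    1.6] turn -0.002
scene few
top few
```

```bash
python3 -m pendant '[[[-12,0.5,1,0,0,0,1],[-12,0.5,0,0,0,0,1],[-12,0,0,0,0,0,1],[-12,0,0,0,0,0,1],[-2,0,0,0,0,0,1],[0,0,0,0,0,0,1],[0,0,0,0,0,0,1]]]'
python3 go.py .6108 -.1254 .1167 174.4; python3 - <<'E'
from m import *
s=snap('scene');p=s['pixels'];T=robot.get_obs()['tool_pos'];u,v=map(int,proj(s,T))
cv2.imwrite('pics/g.png',cv2.resize(cv2.cvtColor(p,cv2.COLOR_RGB2BGR)[v-40:v+40,u-60:u+60],None,fx=6,fy=6,interpolation=cv2.INTER_NEAREST))
E
```

```text
time: 16.25
tool_pos: [0.6083, -0.1248, 0.1163]
tool_rot: [3.141, -0.001, 3.042]
contact_force: [0.5, -0.0, -0.9]
opening: 0.0281
t 16.2 pos [ 0.6083 -0.1248  0.1163] rot [ 3.141e+00 -1.000e-03  3.042e+00] open 0.0281 F [ 0.5 -0.  -0.9] shift [-2.5 -0.4 -0.4] turn -0.002
```

View pics/g.png

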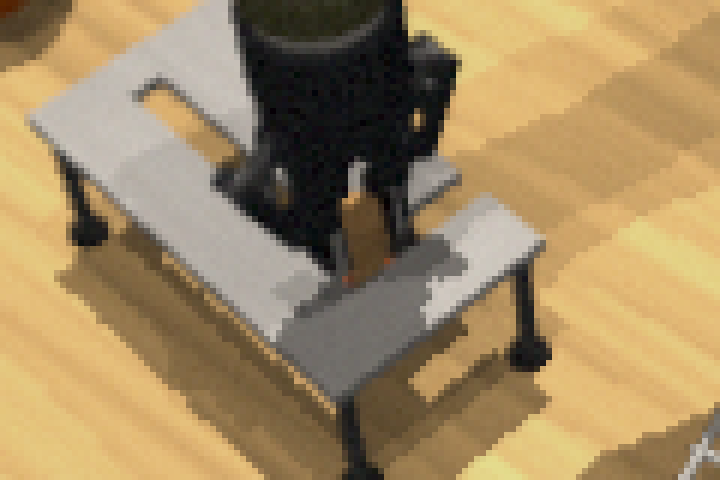

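The neck is at the corner with the handle above the plate and the foot below. I'll run it along the branch.

```bash
python3 -m pendant '[[[-2.5,0,0,0,0,0,1],[0,-8,0,0,0,0,1],[0,-12,0,0,0,0,1],[0,-12,0,0,0,0,1],[0,-12,0,0,0,0,1],[0,0,0,0,0,0,1]]]'
python3 -m pendant '[[[0,-15,0,0,0,0,1],[0,-20,0,0,0,0,1],[0,-20,0,0,0,0,1],[0,-20,0,0,0,0,1],[0,-20,0,0,0,0,1],[0,-13,0,0,0,0,1],[0,-4,0,0,0,0,1],[0,0,0,0,0,0,1]]]'
python3 go.py .5952 -.284 .1085 174.4
```

```text
time: 16.9
tool_pos: [0.6072, -0.1714, 0.1162]
tool_rot: [-3.141, 0.0, 3.039]
contact_force: [-0.7, 0.6, 0.3]
opening: 0.0283
time: 17.7
tool_pos: [0.596, -0.2811, 0.1161]
tool_rot: [3.141, -0.0, 3.041]
contact_force: [0.2, 0.1, -0.9]
opening: 0.0284
t 17.7 pos [ 0.596  -0.2811  0.1161] rot [ 3.141 -0.     3.041] open 0.0284 F [ 0.2  0.1 -0.9] shift [ 0.6 -2.9  7.6] turn -0.003
```

```bash
python3 -m pendant '[[[0,0,4,0,0,0,1],[0,0,3,0,0,0,1],[0,0,0,0,0,0,1],[0,0,0,0,0,0,0.3],[0,0,0,0,0,0,0.0],[0,0,0,0,0,0,-0.5],[0,0,0,0,0,0,-1],[0,0,0,0,0,0,-1],[0,0,0,0,0,0,-1],[0,0,-20,0,0,0,-1],[0,0,-30,0,0,0,-1],[0,0,-40,0,0,0,-1],[0,0,-40,0,0,0,-1],[0,0,0,0,0,0,-1]]]'
python3 go.py .46 -.02 .24 192.8; python3 - <<'E'
from m import *
s=snap('scene');p=s['pixels']
cv2.imwrite('pics/i.png',cv2.resize(cv2.cvtColor(p,cv2.COLOR_RGB2BGR)[120:320,200:450],None,fx=3,fy=3,interpolation=cv2.INTER_CUBIC))
E
```

```text
time: 19.1
tool_pos: [0.5987, -0.282, 0.2464]
tool_rot: [-3.137, 0.01, 3.042]
contact_force: [-0.1, -0.7, 1.3]
opening: 0.085
t 19.1 pos [ 0.5987 -0.282   0.2464] rot [-3.137  0.01   3.042] open 0.085 F [-0.1 -0.7  1.3] shift [164.1 246.9   3.6] turn -0.323
```

View pics/i.png

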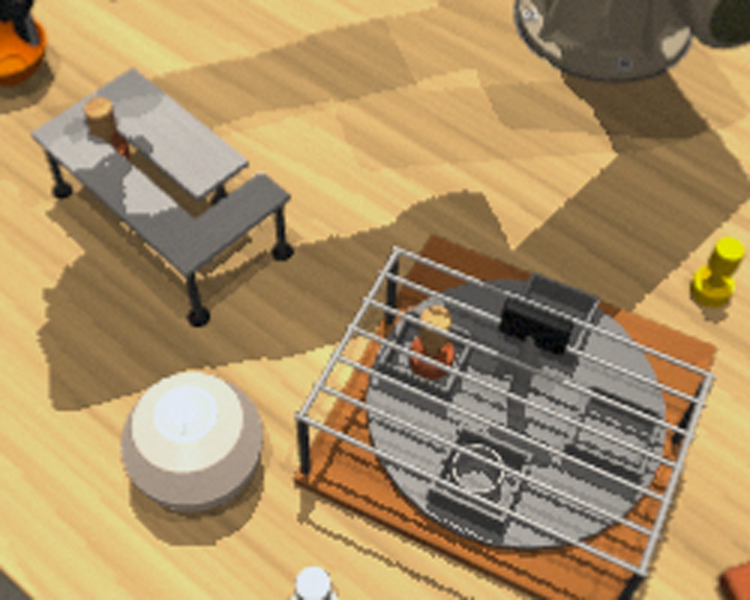

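The first stamp hangs upright at the far end of the branch, at crop (105,120). The second is in the carousel's right-hand pocket, at (435,345). Next is the second turn.

```bash
python3 go.py .5545 .229 .25 192.8
```

```text
t 19.1 pos [ 0.5979 -0.2815  0.2432] rot [-3.138  0.007  3.042] open 0.0855 F [-0.8  0.  -0.5] shift [ 93.9 503.6  -9. ] turn -0.323
```

```bash
python3 -m pendant '[[[2,10,-5,0,0,0,-1],[4,20,0,0,0,0,-1],[6,31,0,0,0,0,-1],[6,31,0,0,0,0,-1],[6,31,0,0,0,0,-1],[6,31,0,0,0,0,-1],[6,31,0,0,0,0,-1],[6,31,0,0,0,0,-1],[6,31,0,0,0,0,-1],[6,31,0,0,0,0,-1],[6,31,0,0,0,0,-1],[6,31,0,0,0,0,-1],[6,31,0,0,0,0,-1],[6,31,0,0,0,0,-1],[6,31,0,0,0,0,-1],[6,31,0,0,0,0,-1],[5,30,0,0,0,-0.08,-1],[0,10,0,0,0,-0.12,-1],[0,0,0,0,0,-0.12,-1],[0,0,0,0,0,0,-1]]]'; python3 go.py .5545 .229 .16 192.8
```

```text
time: 21.15
tool_pos: [0.5494, 0.2313, 0.2426]
tool_rot: [3.142, -0.003, -2.919]
contact_force: [-0.4, -0.4, -0.1]
opening: 0.0856
t 21.1 pos [0.5494 0.2313 0.2426] rot [ 3.142e+00 -3.000e-03 -2.919e+00] open 0.0856 F [-0.4 -0.4 -0.1] shift [-4.7 -3.4 82.5] turn -0.001
```

```bash
python3 -m pendant '[[[-4.5,-3.5,0,0,0,0,-1],[0,0,20,0,0,0,-1],[0,0,25,0,0,0,-1],[0,0,25,0,0,0,-1],[0,0,12,0,0,0,-1],[0,0,0,0,0,0,0],[0,0,0,0,0,0,1],[0,0,0,0,0,0,1],[0,0,0,0,0,0,1],[0,0,0,0,0,0,1],[0,0,0,0,0,0,1],[0,0,0,0,0,0,1],[0,0,0,0,0,0,1],[0,0,0,0,0,0,1]]]'; python3 go.py .5545 .229 .16 102.8
```

```text
time: 22.55
tool_pos: [0.5529, 0.2274, 0.1634]
tool_rot: [-3.141, -0.005, -2.921]
contact_force: [-11.6, -3.2, 7.5]
opening: 0.0148
t 22.6 pos [0.5529 0.2274 0.1634] rot [-3.141 -0.005 -2.921] open 0.0148 F [-11.6  -3.2   7.5] shift [-2.   1.2  3.4] turn 1.568
```

```bash
python3 -m pendant '[[[1.5,0,0,0,0,0,1],[0,0,0,0,0,0.05,1],[0,0,0,0,0,0.1,1],[0,0,0,0,0,0.1,1],[0,0,0,0,0,0.1,1],[0,0,0,0,0,0.1,1],[0,0,0,0,0,0.1,1],[0,0,0,0,0,0.1,1],[0,0,0,0,0,0.1,1],[0,0,0,0,0,0.1,1],[0,0,0,0,0,0.1,1],[0,0,0,0,0,0.1,1],[0,0,0,0,0,0.1,1],[0,0,0,0,0,0.1,1],[0,0,0,0,0,0.1,1],[0,0,0,0,0,0.1,1],[0,0,0,0,0,0.08,1],[0,0,0,0,0,0.04,1],[0,0,0,0,0,0,1],[0,0,0,0,0,0,1]]]'; python3 go.py .5545 .229 .16 102.8
```

```text
time: 24.55
tool_pos: [0.5463, 0.2316, 0.1634]
tool_rot: [-3.13, -0.009, 1.797]
contact_force: [-25.9, 11.0, 15.0]
opening: 0.0148
t 24.6 pos [0.5463 0.2316 0.1634] rot [-3.13  -0.009  1.797] open 0.0148 F [-25.9  11.   15. ] shift [-4.4  7.4  3.2] turn 0.003
```

```bash
python3 -m pendant '[[[0,0,0,0,0,0,0.3],[0,0,0,0,0,0,-0.3],[0,0,0,0,0,0,-1],[0,0,0,0,0,0,-1],[0,0,0,0,0,0,-1],[0,0,0,0,0,0,-1],[0,0,-20,0,0,0,-1],[0,0,-30,0,0,0,-1],[0,-25,-10,0,0,0,-1],[0,-25,0,0,0,0,-1],[0,-25,0,0,0,0,-1],[0,-20,0,0,0,0,-1],[0,0,0,0,0,0,-1],[0,0,0,0,0,0,-1]]]'; python3 go.py .46 .21 .16 102.8;python3 - <<'E'
from m import *
s=snap('scene');p=s['pixels']
cv2.imwrite('pics/j.png',cv2.resize(cv2.cvtColor(p,cv2.COLOR_RGB2BGR)[170:270,330:450],None,fx=6,fy=6,interpolation=cv2.INTER_NEAREST))
E
```

```text
time: 25.95
tool_pos: [0.4626, 0.207, 0.2227]
tool_rot: [3.14, -0.0, 1.792]
contact_force: [0.5, 0.0, -0.1]
opening: 0.0854
t 25.9 pos [0.4626 0.207  0.2227] rot [ 3.14  -0.     1.792] open 0.0854 F [ 0.5  0.  -0.1] shift [ 3.5 -2.  62.7] turn -0.002
```

View pics/j.png

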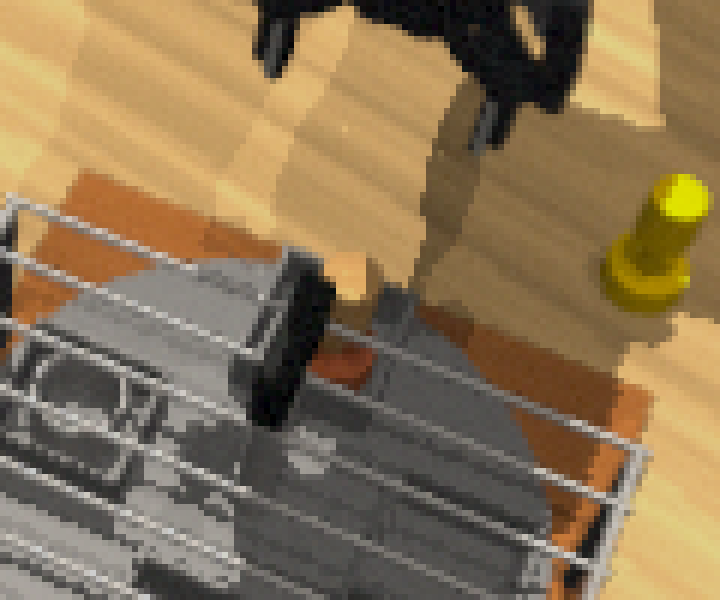

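```bash
python3 - <<'E'
from m import *
s=robot.read_camera('scene');t=snap('top');print(onz(s,386.8,215.3,.11),onz(s,388,213.7,.11))
E
python3 go.py .4605 .2110 .082 102.8
```

```text
[0.46440386 0.21284273 0.11      ] [0.45755823 0.21249917 0.11      ]
t 26.1 pos [0.4631 0.2071 0.2223] rot [ 3.141 -0.     1.792] open 0.0852 F [ 0.3 -0.2 -0.3] shift [  4.4  -1.8 140.3] turn -0.002
```

```bash
python3 -m pendant '[[[5,-1.5,20,0,0,0,-1],[0,0,25,0,0,0,-1],[0,0,25,0,0,0,-1],[0,0,25,0,0,0,-1],[0,0,25,0,0,0,-1],[0,0,15,0,0,0,-1],[0,0,5,0,0,0,-1],[0,0,0,0,0,0,0],[0,0,0,0,0,0,1],[0,0,0,0,0,0,1],[0,0,0,0,0,0,1],[0,0,0,0,0,0,1],[0,0,0,0,0,0,1],[0,0,0,0,0,0,1],[0,0,0,0,0,0,1],[0,0,0,0,0,0,1]]]'
python3 go.py .4605 .2110 .082 102.8
```

```text
time: 27.7
tool_pos: [0.4604, 0.2118, 0.0832]
tool_rot: [3.139, -0.0, 1.792]
contact_force: [-0.9, 1.4, 6.1]
opening: 0.0284
t 27.7 pos [0.4604 0.2118 0.0832] rot [ 3.139 -0.     1.792] open 0.0284 F [-0.9  1.4  6.1] shift [-0.8 -0.1  1.2] turn -0.002
```

```bash
python3 -m pendant '[[[0,0,-10,0,0,0,1],[0,0,-20,0,0,0,1],[0,0,-25,0,0,0,1],[0,0,-25,0,0,0,1],[0,0,-25,0,0,0,1],[0,0,0,0,0,0,1]]]'
python3 -m pendant '[[[-14,-2,0,0,0,0,1],[-25,-4,0,0,0,0,1],[-30,-5,0,0,0,0,1],[-30,-4,0,0,0,0,1],[-30,-5,0,0,0,0,1],[-30,-4,0,0,0,0,1],[-30,-5,0,0,0,0,1],[-30,-4,0,0,0,0,1],[-30,-5,0,0,0,0,1],[-30,-4,0,0,0,0,1],[-25,-4,0,0,0,0,1],[-20,-2,0,0,0,0,1],[0,0,0,0,0,0,1]]]'
python3 -m pendant '[[[0,0,0,0,0,-0.06,1],[0,0,0,0,0,-0.12,1],[0,0,0,0,0,-0.12,1],[0,0,0,0,0,-0.12,1],[0,0,0,0,0,-0.12,1],[0,0,0,0,0,-0.12,1],[0,0,0,0,0,-0.12,1],[0,0,0,0,0,-0.12,1],[0,0,0,0,0,-0.12,1],[0,0,0,0,0,-0.12,1],[0,0,0,0,0,-0.11,1],[0,0,0,0,0,0,1],[0,0,0,0,0,0,1]]]'
sed -i 's/^foot()$/import sys;foot(float(sys.argv[1]))/' foot.py
python3 go.py .4814 -.1152 .1152 174.4;python3 foot.py .0072
```

```text
time: 28.3
tool_pos: [0.4612, 0.2119, 0.1907]
tool_rot: [3.136, -0.0, 1.792]
contact_force: [1.8, 1.3, -1.0]
opening: 0.0285
time: 29.6
tool_pos: [0.4826, -0.1176, 0.1854]
tool_rot: [-3.139, -0.001, 1.788]
contact_force: [0.6, 0.4, -2.2]
opening: 0.0286
time: 30.9
tool_pos: [0.4829, -0.1146, 0.1865]
tool_rot: [3.141, -0.002, 3.04]
contact_force: [-0.3, -0.5, -1.6]
opening: 0.0286
t 30.9 pos [ 0.4829 -0.1146  0.1865] rot [ 3.141e+00 -2.000e-03  3.040e+00] open 0.0286 F [-0.3 -0.5 -1.6] shift [ 1.3 -0.8 71.3] turn -0.004
scene 105 (290, 152, 14, 12) [14.5 14.9] offset from TCP mm [-1.4  1.9  0. ]
top few
```

```bash
python3 -m pendant '[[[0,-1.8,20,0,0,0,1],[0,0,25,0,0,0,1],[0,0,20,0,0,0,1],[0,0,6,0,0,0,1],[0,0,0,0,0,0,1],[-20,0,0,0,0,0,1],[-15,0,0,0,0,0,1],[-10,0,0,0,0,0,1],[-10,0,0,0,0,0,1],[-10,0,0,0,0,0,1],[-10,0,0,0,0,0,1],[0,0,0,0,0,0,1]]]'
python3 go.py .6108 -.1289 .1152 174.4; python3 - <<'E'
from m import *
s=snap('scene');p=s['pixels'];T=robot.get_obs()['tool_pos'];u,v=map(int,proj(s,T))
cv2.imwrite('pics/k.png',cv2.resize(cv2.cvtColor(p,cv2.COLOR_RGB2BGR)[v-40:v+40,u-60:u+60],None,fx=6,fy=6,interpolation=cv2.INTER_NEAREST))
E
```

```text
time: 32.2
tool_pos: [0.5596, -0.1247, 0.1164]
tool_rot: [-3.141, 0.001, 3.042]
contact_force: [-0.2, 0.5, -0.8]
opening: 0.0286
t 32.2 pos [ 0.5596 -0.1247  0.1164] rot [-3.141e+00  1.000e-03  3.042e+00] open 0.0286 F [-0.2  0.5 -0.8] shift [-51.4   0.9   1.2] turn -0.002
```

View pics/k.png

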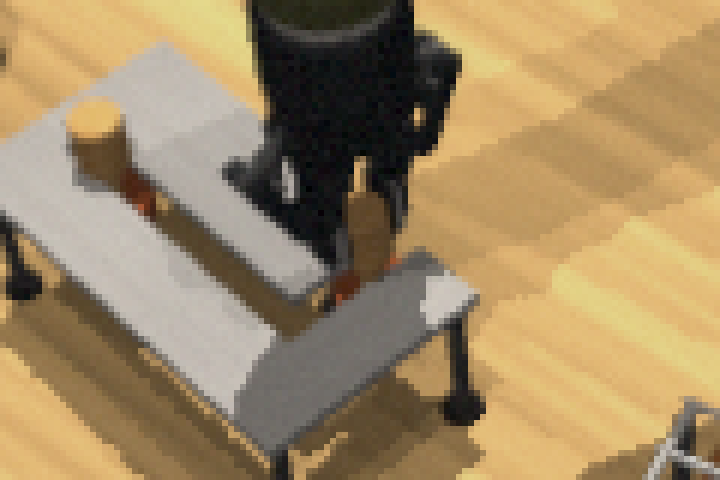

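The second stamp's neck is in the lane and the first still hangs at the far end. I'll carry on round the corner.

```bash
python3 -m pendant '[[[-12,0.5,0.5,0,0,0,1],[-12,0.5,0.5,0,0,0,1],[-12,0,0,0,0,0,1],[-12,0,0,0,0,0,1],[-3,0,0,0,0,0,1],[0,0,0,0,0,0,1],[0,0,0,0,0,0,1]]]'
python3 go.py .6108 -.1289 .1152 174.4
```

```text
time: 32.95
tool_pos: [0.6082, -0.1282, 0.1151]
tool_rot: [3.141, -0.001, 3.042]
contact_force: [-0.4, 0.1, -0.8]
opening: 0.0285
t 33.0 pos [ 0.6082 -0.1282  0.1151] rot [ 3.141e+00 -1.000e-03  3.042e+00] open 0.0285 F [-0.4  0.1 -0.8] shift [-2.7 -0.4 -0.1] turn -0.002
```

```bash
python3 -m pendant '[[[-2.5,0,0,0,0,0,1],[0,-8,0,0,0,0,1],[0,-12,0,0,0,0,1],[0,-12,0,0,0,0,1],[0,-12,0,0,0,0,1],[0,-12,0,0,0,0,1],[0,-12,0,0,0,0,1],[0,-12,0,0,0,0,1],[0,-10,0,0,0,0,1],[0,0,0,0,0,0,1],[0,0,0,0,0,0,1]]]'
python3 go.py .602 -.217 .108 174.4
```

```text
time: 34.05
tool_pos: [0.6025, -0.2184, 0.1152]
tool_rot: [3.141, -0.0, 3.041]
contact_force: [-0.5, -0.3, -1.5]
opening: 0.0283
t 34.0 pos [ 0.6025 -0.2184  0.1152] rot [ 3.141 -0.     3.041] open 0.0283 F [-0.5 -0.3 -1.5] shift [0.6 1.3 7.2] turn -0.002
```

```bash
python3 -m pendant '[[[0,0,4,0,0,0,1],[0,0,3.5,0,0,0,1],[0,0,0,0,0,0,1],[0,0,0,0,0,0,0.3],[0,0,0,0,0,0,0.0],[0,0,0,0,0,0,-0.5],[0,0,0,0,0,0,-1],[0,0,0,0,0,0,-1],[0,0,0,0,0,0,-1],[0,0,-20,0,0,0,-1],[0,0,-30,0,0,0,-1],[0,0,-40,0,0,0,-1],[0,0,-45,0,0,0,-1],[0,0,0,0,0,0,-1]]]'
python3 go.py .5545 .229 .25 102.8
```

```text
time: 35.45
tool_pos: [0.6053, -0.2196, 0.2504]
tool_rot: [-3.137, 0.011, 3.042]
contact_force: [-0.4, 0.2, 0.9]
opening: 0.0858
t 35.5 pos [ 0.6053 -0.2196  0.2504] rot [-3.137  0.011  3.042] open 0.0858 F [-0.4  0.2  0.9] shift [ 95.2 441.4  -2.6] turn 1.248
```

```bash
python3 -m pendant '[[[2,10,0,0,0,0,-1],[4,20,0,0,0,0,-1],[7,31,0,0,0,0,-1],[7,31,0,0,0,0,-1],[7,31,0,0,0,0,-1],[7,31,0,0,0,0,-1],[7,31,0,0,0,0,-1],[7,31,0,0,0,0,-1],[7,31,0,0,0,0,-1],[7,31,0,0,0,0,-1],[7,31,0,0,0,0,-1],[7,31,0,0,0,0,-1],[7,31,0,0,0,0,-1],[7,31,0,0,0,0,-1],[5,29,0,0,0,0,-1],[0,10,0,0,0,0,-1],[0,0,0,0,0,0,-1]]]'
python3 -m pendant '[[[0,0,0,0,0,0.08,-1],[0,0,0,0,0,0.13,-1],[0,0,0,0,0,0.13,-1],[0,0,0,0,0,0.13,-1],[0,0,0,0,0,0.13,-1],[0,0,0,0,0,0.13,-1],[0,0,0,0,0,0.13,-1],[0,0,0,0,0,0.13,-1],[0,0,0,0,0,0.13,-1],[0,0,0,0,0,0.13,-1],[0,0,0,0,0,0,-1],[0,0,0,0,0,0,-1]]]'
python3 go.py .5545 .229 .163 102.8
```

```text
time: 37.15
tool_pos: [0.5502, 0.2319, 0.2413]
tool_rot: [-3.141, -0.003, 3.045]
contact_force: [0.7, 0.6, -0.0]
opening: 0.0853
time: 38.35
tool_pos: [0.5516, 0.2291, 0.2423]
tool_rot: [-3.141, 0.0, 1.794]
contact_force: [-0.1, -0.0, 0.2]
opening: 0.0853
t 38.4 pos [0.5516 0.2291 0.2423] rot [-3.141  0.     1.794] open 0.0853 F [-0.1 -0.   0.2] shift [-0.8  2.9 79.3] turn -0.0
```

```bash
python3 -m pendant '[[[0,1.5,0,0,0,0,-1],[0,0,20,0,0,0,-1],[0,0,25,0,0,0,-1],[0,0,25,0,0,0,-1],[0,0,10,0,0,0,-1],[0,0,0,0,0,0,0],[0,0,0,0,0,0,1],[0,0,0,0,0,0,1],[0,0,0,0,0,0,1],[0,0,0,0,0,0,1],[0,0,0,0,0,0,1],[0,0,0,0,0,0,1],[0,0,0,0,0,0,1],[0,0,0,0,0,0,1]]]'; python3 go.py .553 .229 .16 12.8
```

```text
time: 39.75
tool_pos: [0.5536, 0.2332, 0.1644]
tool_rot: [3.139, -0.005, 1.794]
contact_force: [-2.1, 8.7, 3.5]
opening: 0.0149
t 39.8 pos [0.5536 0.2332 0.1644] rot [ 3.139 -0.005  1.794] open 0.0149 F [-2.1  8.7  3.5] shift [-4.  -1.5  4.3] turn 1.571
```

```bash
python3 -m pendant '[[[1.5,0,0,0,0,0,1],[0,0,0,0,0,0.05,1],[0,0,0,0,0,0.1,1],[0,0,0,0,0,0.1,1],[0,0,0,0,0,0.1,1],[0,0,0,0,0,0.1,1],[0,0,0,0,0,0.1,1],[0,0,0,0,0,0.1,1],[0,0,0,0,0,0.1,1],[0,0,0,0,0,0.1,1],[0,0,0,0,0,0.1,1],[0,0,0,0,0,0.1,1],[0,0,0,0,0,0.1,1],[0,0,0,0,0,0.1,1],[0,0,0,0,0,0.1,1],[0,0,0,0,0,0.1,1],[0,0,0,0,0,0.08,1],[0,0,0,0,0,0.04,1],[0,0,0,0,0,0,1],[0,0,0,0,0,0,1]]]'; python3 go.py .5545 .229 .16 12.8
```

```text
time: 41.75
tool_pos: [0.5522, 0.231, 0.1643]
tool_rot: [3.14, 0.001, 0.222]
contact_force: [-6.2, -2.4, 8.3]
opening: 0.015
t 41.8 pos [0.5522 0.231  0.1643] rot [3.14e+00 1.00e-03 2.22e-01] open 0.015 F [-6.2 -2.4  8.3] shift [1.8 2.4 4.3] turn -0.002
```

```bash
python3 -m pendant '[[[0,0,0,0,0,0,0.3],[0,0,0,0,0,0,-0.3],[0,0,0,0,0,0,-1],[0,0,0,0,0,0,-1],[0,0,0,0,0,0,-1],[0,0,0,0,0,0,-1],[0,0,-15,0,0,0,-1],[0,0,-30,0,0,0,-1],[0,0,-40,0,0,0,-1],[-20,30,0,0,0,0,-1],[-20,35,0,0,0,0,-1],[-25,35,0,0,0,0,-1],[-25,35,0,0,0,0,-1],[-25,35,0,0,0,0,-1],[-25,35,0,0,0,0,-1],[-20,30,0,0,0,0,-1],[0,0,0,0,0,0,-1],[0,0,0,0,0,0,-1]]]'; python3 go.py .5545 .229 .16 12.8
python3 - <<'E'
from m import *
s=snap('scene');t=snap('top')
a=cv2.resize(cv2.cvtColor(s['pixels'],cv2.COLOR_RGB2BGR)[120:320,190:490],None,fx=2.65,fy=2.65,interpolation=cv2.INTER_CUBIC)
cv2.imwrite('pics/l.png',a)
print('opening px',(np.array(proj(s,(.4605,.2095,.046)))-[190,120])*2.65)
E
```

```text
time: 43.55
tool_pos: [0.4486, -0.0334, 0.248]
tool_rot: [-3.142, -0.001, 0.22]
contact_force: [-0.4, 1.0, -0.0]
opening: 0.0852
t 43.5 pos [ 0.4486 -0.0334  0.248 ] rot [-3.142e+00 -1.000e-03  2.200e-01] open 0.0852 F [-0.4  1.  -0. ] shift [ 160.4 -233.    88.2] turn -0.004
opening px [512.09746636 280.17244027]
```

View pics/l.png

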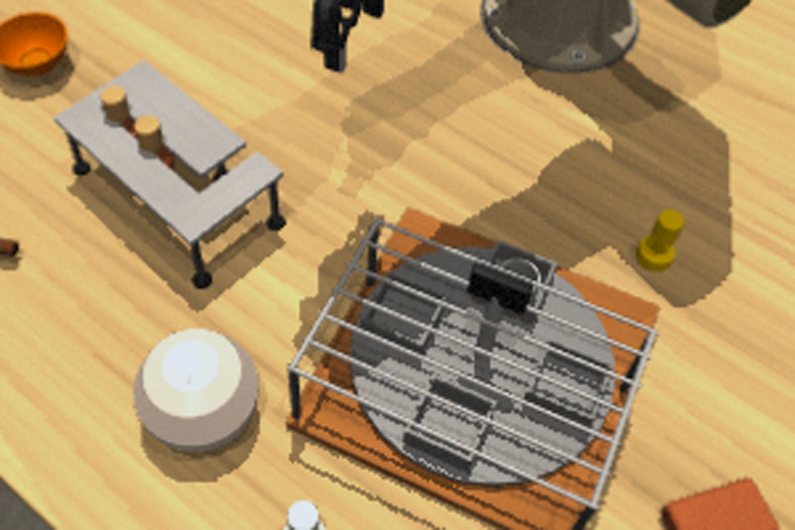

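Both stamps hang in the branch, at crop (114,91) and (148,125). The cutter ring at (522,272) is in the front pocket. I'll check the numbers.

```bash
python3 - <<'E'
from m import *
s=snap('scene');t=snap('top');yr=np.radians(-5.6);R=np.array([[np.cos(yr),np.sin(yr)],[-np.sin(yr),np.cos(yr)]])
for u,v in((114,91),(148,125)):
    X=onz(s,190+u/2.65,120+v/2.65,.134);print('rack coords',(R@(X[:2]-[.5925,-.2115])*1000).round(1))
X=onz(s,190+522/2.65,120+272/2.65,.062);d=X[:2]-[.553,.232];print('cutter',X.round(4),'r',np.hypot(*d),'angle off front deg',(np.degrees(np.arctan2(d[1],d[0]))-192.8+180)%360-180)
cv2.imwrite('pics/n.png',cv2.resize(cv2.cvtColor(t['pixels'],cv2.COLOR_RGB2BGR)[130:270,170:450],None,fx=2.8,fy=2.8))
E
```

```text
rack coords [  7.  -71.4]
rack coords [12.  -0.1]
cutter [0.4543 0.2159 0.062 ] r 0.09998092271310213 angle off front deg -3.507274143100176
```

View pics/n.png

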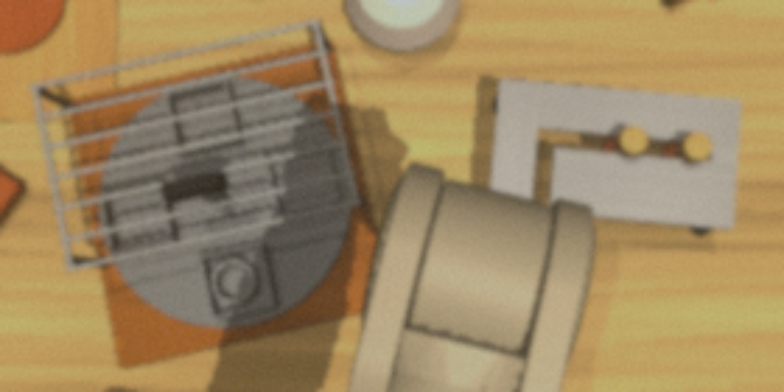

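The top view agrees: the cutter is in the front pocket at (238,282), the deck is square to the board, and both stamps are in the branch at (633,140) and (697,147). The robot is clear of everything, so I'll hand in.

```bash
python3 -c "
from rig import robot
print(robot.job_done())"
```

```text
the job is handed in; nothing more can be done
None
```

The job is handed in, at about 44 s of the 210 s allowed. The carousel held two stamps. I turned each to the open front, lifted it out, slid it through the slot's mouth and round the corner, and hung it in the side branch. A last turn brought the cutter's pocket to the front.

**Stamps:** The last checks put them about 156 mm and 85 mm past the corner along the branch, where 40 mm is needed. They are about 71 mm apart and look upright in both cameras.

**Cutter:** It lies in the front pocket. It measures about 5 mm outward and 3.5° off the front line, within its play in the pocket. The deck angle itself read within 0.2° of the front line, by the tool yaw just before I let go of the handle.

**Forces and bystanders:** The wrist force read at most about 32 N, while turning the handle slightly off its axis. The pot, bowl and clay block look unmoved in the pictures, but I did not measure them again. I saw no stamp knocked aside.

**Disagreements:** The two cameras differed by up to about 10 mm on where the first stamp stood before the grasp, because it was in shadow and half hidden by the arm. Both grasps and both slot entries still went in with no measurable side force.

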